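# Put the spatula and the wax block away in the sloping bench tray

### The arm

A 6-joint arm with a two-finger parallel gripper is mounted at the origin on the work surface. World frame = base frame: x ahead of the robot, y to its left, z up, the work surface at z = 0. Lengths are in m, angles in rad, forces in N, time in s.
With the tool pointing down it reaches from about 0.35 to 0.775 m from the base axis. Payload 5.5 kg.
Tool frame: the origin (TCP) lies between the finger pads; the fingertips stand 8 mm ahead of it and the grasp point (between the pads) lies 11 mm behind it; z points along the fingers, y is the line along which they close (so a half turn about z gives the same grasp; the last joint's range is limited). The gripper opens to 85 mm and grips with 20 to 120 N. Pads are 22 mm wide; open, the fingers measure 114 mm over their backs; the gripper's body (76 mm by 85 mm) begins 54 mm behind the grasp point. The pads swing forward as they close: fully open they stand 13 mm farther back than shut.
Start: joints at [1.18, 0.313, 0.046, 1.304, 0, 1.431], TCP at [0.143, 0.557, 0.239] pointing down, gripper open.
Joint ranges: [-2.76, 2.76], [-0.86, 1.69], [-1.03, 1.26], [-2.2, 2.34], [-1.47, 1.5], [-3.14, 3.14]. Speed limits (rad/s): [2.57, 2.57, 3.14, 3.14, 3.14, 3.14].

### API

Orientations are given as a unit quaternion [w, x, y, z].
In Python, from workcell import status, vision, job gives the robot as it stands. The module is installed in compiled form; this text tells all that it offers.
- The arm moves only by the tool apply_moves, never from a script. Its argument "moves" is one flat list of numbers, 6 for each row, row after row: the shift along the world's x, y, z in units of 25 mm (1.0 is 25 mm), then the turn, a rotation vector about the world's x, y, z in rad. In form: [x, y, z, rx, ry, rz, x, y, z, rx, ry, rz, ...]. A call has 1 to 20 rows; each row is the pose to reach, as a shift and turn from the pose commanded when the call began; what a row does not reach only later rows make up. A row lasts 1/12 s, in which the tool goes at most 41.7 mm and 7.16 degrees, less where a joint would pass 70% of its speed; a pose out of reach is approached as far as the arm can. A call with a gripper value outside its range is refused whole. "claw" is the opening in per cent of the stroke, from 0 (shut) to 100 (fully open), set as the call begins (left out, the last holds). The fingers move at their own pace and stop on an object; "newtons" is the grip in N (left out, the last holds). Time passes only in rows, so rows that repeat a pose let the fingers close. It gives the time, the measured TCP pose, the force, the opening and the grip force at its end, in the units of the state.
- status.get_state(): the state, without advancing time (a new reading comes with each control period).
- vision.read_camera(name): name is "side" or "top" or "wrist"; returns a dict with "image" (384x512x3 uint8, blue, green, red), "camera_matrix" (3x3 intrinsics, pixels), "camera_from_world" (4x4, takes a point from world to camera coordinates). Camera axes: x right, y down, z forward; pixel columns grow to the right and rows downward; lengths in m; the calibration is good to about 2 mm. A picture is of the moment at which its call begins. There is no depth.
- job.hand_in(): hands the job in; it is judged then, once.
The state is a dict: "clock": time; "joint_pos": joint angles; "qvel": joint speeds; "tau": joint torques, N m; "tcp_pos": TCP position; "orientation": TCP orientation; "wrist_force": force on the tool from outside, world axes, zero at the start; "ft_torque": the same for the moment, N m; "finger_gap": finger opening in m; "grip_force": force on a finger pad.
Only numpy, scipy, OpenCV 4.12 (cv2) and the standard library are available. Lean on these libraries where they do the work, as an engineer would, in place of code of your own. Each camera call takes 0.05 s, during which the arm holds its last target. There are 200 camera calls.

### The job

Tidy the wax bench: first lay the yellow spatula in its slot on the left of the sloping tray, handle in the narrow lower part and blade uphill, then lay the loose green wax block in the right-hand bay, lying the same way as the green block already there, squared up with it and flush against it with no gap. Set each piece down flat on the tray floor before letting go of it, do not drop it in. Leave everything else on the bench where it is.

Things in the scene. Friction and masses are not known exactly. Their poses are not given: they have to be found in the camera images.
- tray: Sloping wooden tray, fixed; 230 mm up the slope (x, uphill and away from the robot) by 190 across (y, left). Origin: centre of its floor surface, 105 mm above the table; z square to the floor, which tilts 30 deg towards the robot. Walls 7 mm high. Left: spatula slot. Middle: groove with a fixed flat file. Right: block bay, and above it a pocket with two fixed offcuts.
- slot (a point): Centre of the spatula slot on its floor (tray x 0, y +66 mm), axes as the tray. The slot runs up the slope, 218 mm long between its end walls (x from -109 to +109 mm). Its lower half (x below -2 mm) is 28 mm wide for the handle; its upper half is 48 mm wide for the blade. The outline of the spatula is painted on its floor, pale yellow and grey.
- bay (a point): Where the centre of the loose block's underside belongs when it lies against the first block (tray x -43, y -52 mm), on the bay floor, axes as the tray. The bay is 76 mm wide (y) and free for 95 mm uphill of the first block.
- first_block: Green wax block, 44 (x, along the slope) x 60 (y) x 24 mm, fixed at the low end of the bay; origin: centre of its underside; axes as the tray. Its uphill face is 22 mm from its centre.
- lamp (a point): Middle of a white strip lamp, a bar 21 mm thick and 244 mm long that runs across above the tray (along tray y) on two posts behind. Fixed, 252 mm above the table, it keeps a gripper from reaching mid-slot straight down; come in from the robot's side, tilted with the slope.
- spatula: Loose modelling spatula, 180 mm long, lying flat: yellow handle 110 long (x from -90 to +20 mm), 18 wide, 22 tall; flat steel blade 70 long (x from +20 to +90), 36 wide, 4 thick. Origin: on its underside, close to its centre of mass; x points to the blade tip, z up. 110 g, give or take.
- spatula_tip (a point): Blade tip of the spatula, 90 mm along x from its origin.
- block: Loose green wax block, 44 (x) x 60 (y) x 24 mm, alone on the table; origin: centre of its underside, z up. About 90 g.
- pot: Bystander: copper-coloured pot, 110 mm wide, 70 tall, loose; leave alone. Origin: centre of its underside.
- mould: Bystander: mint-green open mould box, 100 x 140 x 30 mm, loose; leave alone. Origin: centre of its underside.
- jar: Bystander: amber jar with black cap, 64 mm wide, 90 tall, loose; leave alone. Origin: centre of its underside.
- stone: Bystander: grey sharpening stone, 100 x 45 x 25 mm, loose; leave alone. Origin: centre of its underside.
- cap: Bystander: black round cap, 36 mm wide, 22 tall, loose; leave alone. Origin: centre of its underside.
- stick: Bystander: thin dark brown stick, 120 x 7 x 7 mm, loose; leave alone. Origin: centre of its underside.
Mind the look-alikes: they are no part of the job. Leave any red look-alike of the spatula alone.

How it is judged:
On the way, in this order (a step that is already met when the one before it is completed fails the run):
1. the spatula is set down flat in its slot while still held: blade uphill, underside within 8 mm of the tray floor and within 10 degrees of it (y of spatula in the frame of slot between -0.012 and 0.012 m and x of spatula in the frame of slot between -0.03 and 0.03 m and x of spatula_tip in the frame of slot above 0.05 m and z of spatula in the frame of tray between -0.005 and 0.008 m and angle between the z axis of spatula and the z axis of tray, either way round below 0.175 rad and angle between the x axis of spatula and the x axis of tray, either way round below 0.175 rad and contact force between the fingers and spatula above 0.5 N), for 0.1 s.
2. the loose block is set down flat in the bay while still held: underside within 8 mm of the tray floor and within 10 degrees of it (y of block in the frame of bay between -0.012 and 0.012 m and x of block in the frame of bay between -0.004 and 0.055 m and z of block in the frame of tray between -0.005 and 0.008 m and angle between the z axis of block and the z axis of tray, either way round below 0.175 rad and contact force between the fingers and block above 0.5 N), for 0.1 s.
At the end, for the whole second after the job is handed in: Spatula flat on its slot floor (4 mm, 6 deg), within 12 mm of the centre line, 30 mm lengthwise, 7 deg, blade uphill. Block flat on the bay floor (4 mm, 6 deg), within 12 mm sideways of the first block, square within 4 deg, gap under 3 mm. Both at rest (y of spatula in the frame of slot between -0.012 and 0.012 m and x of spatula in the frame of slot between -0.03 and 0.03 m and x of spatula_tip in the frame of slot above 0.05 m and z of spatula in the frame of tray between -0.005 and 0.004 m and angle between the z axis of each of spatula, block and the z axis of tray, either way round below 0.1 rad and angle between the x axis of spatula and the x axis of tray, either way round below 0.13 rad and y of block in the frame of bay between -0.012 and 0.012 m and z of block in the frame of tray between -0.005 and 0.004 m and x of block in the frame of bay between -0.004 and 0.003 m and angle between the x axis of block and the x axis of tray, either way round below 0.07 rad and linear speed of each of spatula, block below 0.02 m/s); the robot touches nothing.
It fails at once if a bystander on the bench is moved more than 30 mm (distance of any of pot, mould, jar, stone, cap, stick from where it was at the start of the episode above 0.03 m).
It also fails if it takes over 72 s, if anything falls off the work surface, if the arm or the gripper's body presses on something with over 40 N, if the wrist force passes 120 N, or if a joint passes its speed limit or range.

## Working session

There is one attempt and no reset: what is moved stays moved. The work goes in short steps, Python scripts to look and compute and a tool call to move; the robot and the scene stay as the last step left them, time stands still between calls to the robot, and variables do not carry over. Pictures are saved under pics/ and viewed, at most 12 in all, crops included, and the job is handed in when it is done.

Besides the shell and the picture viewer there is one more tool, called after ">>>" by a JSON object that holds its "method" and its "body". apply_moves: Moves the arm, as the interface text tells. Its arguments: {"type":"object","properties":{"moves":{"type":"array","items":{"type":"number"}},"claw":{"type":"number"},"newtons":{"type":"number"}},"required":["moves"]}

```bash
mkdir -p pics
cat > h.py <<'E'
import numpy as np, cv2
from workcell import status, vision, job
from scipy.spatial.transform import Rotation as R
def cam(n):
    c=vision.read_camera(n); return c["image"],np.array(c["camera_matrix"]),np.array(c["camera_from_world"])
def ray(px,K,T):
    d=T[:3,:3].T@np.linalg.inv(K)@np.array([px[0],px[1],1.]); o=-T[:3,:3].T@T[:3,3]; return o,d/np.linalg.norm(d)
def onz(px,K,T,z=0):
    o,d=ray(px,K,T); return o+d*(z-o[2])/d[2]
def proj(p,K,T):
    q=K@(T[:3,:3]@np.asarray(p)+T[:3,3]); return q[:2]/q[2]
E
python3 - <<'E'
from h import *
a=cam("top");b=cam("side")
cv2.imwrite("pics/top.png",cv2.resize(a[0],(800,600)));cv2.imwrite("pics/side.png",cv2.resize(b[0],(800,600)))
s=status.get_state();print(s["clock"],s["tcp_pos"],s["orientation"],s["finger_gap"])
for c in(a,b): print(ray((256,192),c[1],c[2]))
E
```

```text
0.1 [0.14258277 0.5565993  0.23850446] [-1.97955020e-04  1.25094680e-01  9.92144484e-01 -7.77205088e-04] 0.08532116425954137
(array([ 0.29566387, -0.01358055,  1.6032962 ]), array([ 0.13087905,  0.01842968, -0.99122703]))
(array([-0.28133515, -0.89291979,  0.82700346]), array([ 0.57041211,  0.65853201, -0.49088249]))
```

View pics/top.png

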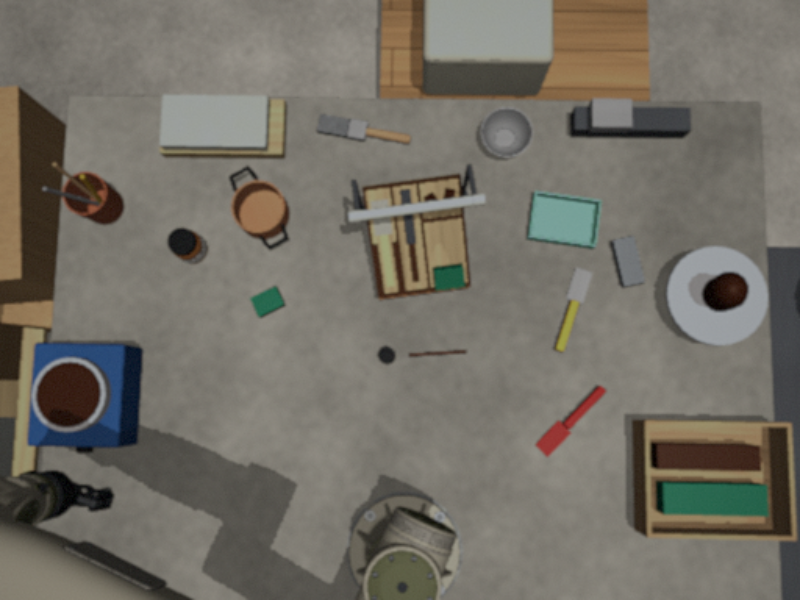

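View pics/side.png

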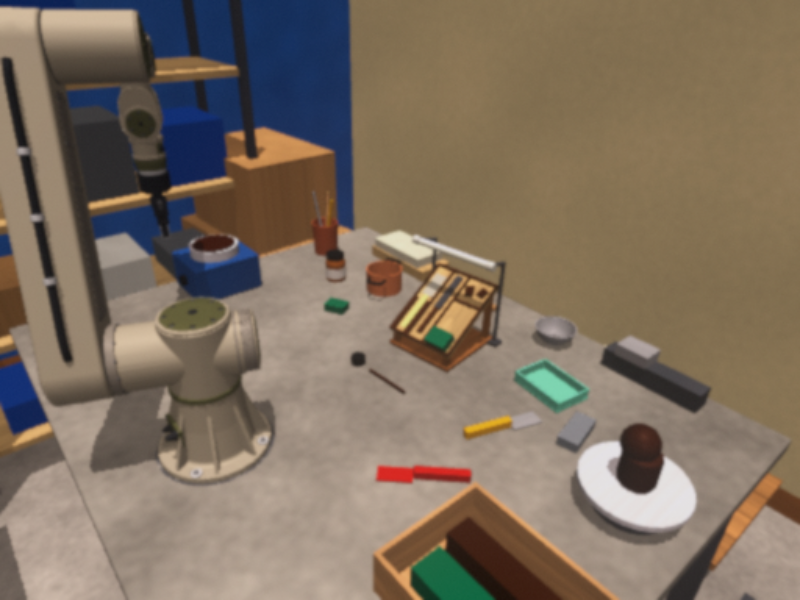

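The spatula candidates, in top-view pixels at 800x600:
- Yellow-handled with steel blade at (570,310). This is the one described.
- Red one at (570,420).
- Orange-handled scraper at (365,130).
- Painted outline in the slot at (385,250).

The block candidates:
- Loose green block at (267,301). This is the chosen one.
- Fixed block in the tray at (449,277).
- Green slab in the crate at (712,498).

The cap (387,355) and stick (437,352) lie in front of the tray.

Run:
```python
from h import *
im,K,T=cam("top"); im2,K2,T2=cam("side")
hsv=cv2.cvtColor(im,cv2.COLOR_BGR2HSV)
def blobs(lo,hi,h=hsv,mn=40):
    m=cv2.inRange(h,lo,hi); c,_=cv2.findContours(m,0,2)
    return [x for x in c if cv2.contourArea(x)>mn]
for n,lo,hi,z in(("yel",(22,120,80),(34,255,255),.022),("green",(65,110,40),(90,255,255),.024)):
    for c in blobs(lo,hi):
        r=cv2.minAreaRect(c); b=cv2.boxPoints(r)
        print(n,np.round(r[0]),np.round(onz(r[0],K,T,z),4),"corners",np.round([onz(p,K,T,z)[:2] for p in b],3).tolist())
m=np.zeros_like(im)
# blade tip
crop=lambda i,x,y,w,h,s:cv2.resize(i[y:y+h,x:x+w],None,fx=s,fy=s,interpolation=cv2.INTER_CUBIC)
A=crop(im,222,105,90,94,6); B=crop(im,340,160,60,94,6)[:564]
cv2.imwrite("pics/c1.png",cv2.resize(np.hstack([A,B]),None,fx=800/900,fy=800/900) )
cv2.imwrite("pics/c2.png",crop(im2,240,145,90,94,6))
```

```text
yel [362. 208.] [ 0.4573 -0.3254  0.022 ] corners [[0.409, -0.301], [0.511, -0.333], [0.506, -0.35], [0.404, -0.318]]
green [457. 319.] [ 0.1172 -0.6125  0.024 ] corners [[0.087, -0.507], [0.148, -0.51], [0.148, -0.718], [0.087, -0.714]]
green [171. 193.] [0.4979 0.2916 0.024 ] corners [[0.503, 0.326], [0.529, 0.277], [0.493, 0.257], [0.467, 0.307]]
green [287. 177.] [ 0.5542 -0.0844  0.024 ] corners [[0.572, -0.052], [0.58, -0.11], [0.536, -0.116], [0.528, -0.058]]
```

View pics/c1.png

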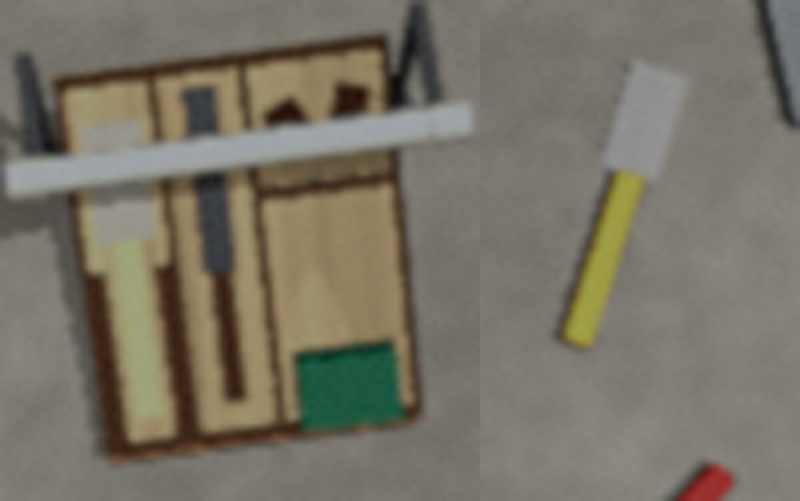

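View pics/c2.png

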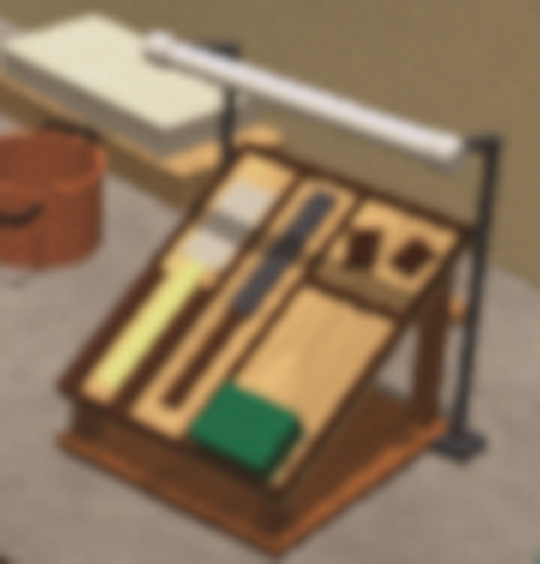

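Crop c1 confirms the choice: yellow handle with steel blade at full-image (358,190). The tray rim corners in it are (57,80), (385,37), (418,415) and (113,452). Crop c2 shows the same corners from the side at (243,147), (470,230), (272,487) and (65,388). I'll fit the tray pose to those points.

```bash
cat >> h.py <<'E'
def trayT(x,y,yaw):
    M=np.eye(4); M[:3,:3]=(R.from_euler('z',yaw)*R.from_euler('y',-np.pi/6)).as_matrix(); M[:3,3]=x,y,.105; return M
def tp(M,p): return M[:3,:3]@np.array(p,float)+M[:3,3]
E
python3 - <<'E'
from h import *
from scipy.optimize import least_squares
_,K,T=cam("top"); _,K2,T2=cam("side")
a=np.array([(57,80),(385,37),(418,415),(113,452)])/5.333+[222,105]-.3
b=np.array([(243,147),(470,230),(272,487),(65,388)])/6+[240,145]-.4
P=np.array([(115,95,7),(115,-95,7),(-115,-95,7),(-115,95,7)])/1000
f=lambda v:np.r_[[proj(tp(trayT(*v),p),K,T)-q for p,q in zip(P,a)],[proj(tp(trayT(*v),p),K2,T2)-q for p,q in zip(P,b)]].ravel()
r=least_squares(f,[.6,0,0]);print(r.x,np.round(r.fun,1).reshape(-1,2).tolist())
M=trayT(*r.x)
for p in[(-.09,.066,0),(.02,.066,0),(-.109,-.052,.024),(-.065,-.022,.024),(-.065,-.082,.024)]: print(p,np.round((proj(tp(M,p),K,T)+.3-[222,105])*5.333), np.round((proj(tp(M,p),K2,T2)+.4-[240,145])*6))
for n,p in(("slot",(0,.066,0)),("bay",(-.043,-.052,0))): print(n,tp(M,p))
# lamp end points from two views not needed; lamp line at z=.252
for q in((8,178),(472,118)): print("lamp",onz(np.array(q)/5.333+[222,105]-.3,K,T,.2625))
# blade tip in top crop, z=.004
for q in((635,62),(688,80),(605,170),(655,182)): print(onz((np.array(q)-[480,0])/5.333+[340,160]-.3,K,T,.004))
E
```

```text
[ 0.62110907 -0.01883096  0.14373093] [[-0.6, -0.3], [1.1, -0.4], [1.2, -0.0], [-1.1, 0.7], [0.4, -1.7], [0.5, -1.0], [0.8, 1.4], [-2.2, -0.8]]
(-0.09, 0.066, 0) [150. 406.] [109. 377.]
(0.02, 0.066, 0) [126. 230.] [203. 256.]
(-0.109, -0.052, 0.024) [355. 425.] [221. 447.]
(-0.065, -0.022, 0.024) [297. 362.] [223. 377.]
(-0.065, -0.082, 0.024) [399. 349.] [298. 412.]
slot [0.61165546 0.04648848 0.105     ]
bay [ 0.59170228 -0.07562876  0.0835    ]
lamp [0.62234358 0.10490117 0.2625    ]
lamp [ 0.65730942 -0.13607954  0.2625    ]
[ 0.58025623 -0.35108533  0.004     ]
[ 0.56952968 -0.38325778  0.004     ]
[ 0.51324027 -0.33208673  0.004     ]
[ 0.50630366 -0.36235032  0.004     ]
```

>>> {"method": "apply_moves", "body": {"moves": [9.5,-18.3,0,0,0,0,9.5,-18.3,0,0,0,0,9.5,-18.3,0,0,0,0,9.5,-18.3,0,0,0,0,9.5,-18.3,0,0,0,0,9.5,-18.3,0,0,0,0,9.5,-18.3,0,0,0,0,9.5,-18.3,0,0,0,0,9.5,-18.3,0,0,0,0,9.5,-18.3,0,0,0,0,9.5,-18.3,0,0,0,0,9.5,-18.3,0,0,0,0,13.6,-35.7,0,0,0,-0.07,13.6,-35.7,0,0,0,-0.07,13.6,-35.7,0,0,0,-0.07,13.6,-35.7,0,0,0,-0.07,13.6,-35.7,0,0,0,-0.07,13.6,-35.7,0,0,0,-0.07,13.6,-35.7,0,0,0,-0.07,13.6,-35.7,0,0,0,-0.07], "claw": 100}}

```text
clock: 1.97
tcp_pos: [0.4522, -0.2128, 0.2394]
orientation: [0.0, 0.16, 0.987, 0.0]
wrist_force: [0.7, 1.0, -0.4]
finger_gap: 0.0852
grip_force: 0.0
```

>>> {"method": "apply_moves", "body": {"moves": [1.2,-4.9,-2.4,0,0,0,1.2,-4.9,-2.4,0,0,0,1.2,-4.9,-2.4,0,0,0,1.2,-4.9,-2.4,0,0,0,1.2,-4.9,-2.4,0,0,0,1.2,-4.9,-2.4,0,0,0]}}

```text
clock: 2.47
tcp_pos: [0.4816, -0.3328, 0.1785]
orientation: [-0.001, 0.16, 0.987, 0.001]
wrist_force: [-0.1, 1.0, 0.5]
finger_gap: 0.0853
grip_force: 0.0
```

Run:
```python
from h import *
im,K,T=cam("wrist"); cv2.imwrite("pics/w1.png",im)
s=status.get_state(); print(s["tcp_pos"],s["orientation"])
hsv=cv2.cvtColor(im,cv2.COLOR_BGR2HSV)
c,_=cv2.findContours(cv2.inRange(hsv,(22,120,60),(34,255,255)),0,2)
c=max(c,key=cv2.contourArea);r=cv2.minAreaRect(c)
for p in cv2.boxPoints(r): print(np.round(p),onz(p,K,T,.022))
print(onz(r[0],K,T,.022))
print("cam",ray((256,192),K,T), "tcp px",proj(s["tcp_pos"],K,T))
```

```text
[ 0.48186169 -0.33215189  0.1794475 ] [-4.33596868e-04  1.59689115e-01  9.87167111e-01  5.41837675e-04]
[242.  94.] [ 0.40565232 -0.31906738  0.022     ]
[259.  94.] [ 0.41021394 -0.3054211   0.022     ]
[259. 187.] [ 0.48734991 -0.33082306  0.022     ]
[242. 187.] [ 0.48241624 -0.34556638  0.022     ]
[ 0.44491916 -0.32471759  0.022     ]
cam (array([ 0.41549398, -0.31232624,  0.3118812 ]), array([ 0.25127279, -0.07520712, -0.96499009])) tcp px [258.29941241 263.70544848]
```

View pics/w1.png

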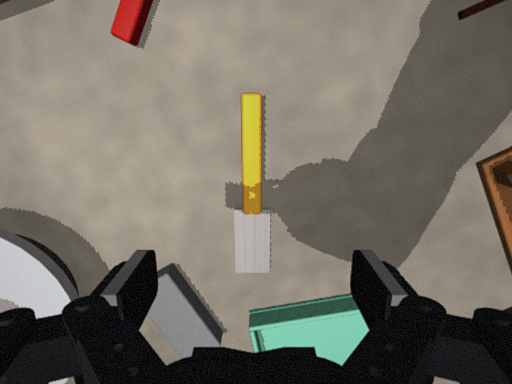

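The wrist view shows the handle from (252,94) to (252,213) and the blade tip at (253,272). It lies square to the fingers. The stone and mould are under and behind the fingers, so I'll check clearance.

Run:
```python
from h import *
im,K,T=cam("wrist")
e=onz((252,94),K,T,.022); j=onz((252,213),K,T,.022); t=onz((252.5,272),K,T,.004)
print(e,j,t,np.linalg.norm(e-j),np.linalg.norm((t-e)[:2]))
u=(t-e)[:2];u/=np.linalg.norm(u);print(np.degrees(np.arctan2(u[1],u[0])), "origin",e[:2]+.09*u, t[:2]-.09*u,"grip",e[:2]+.08*u)
print("stone",[onz(p,K,T,.025)[:2] for p in((176,264),(222,333))],"mould",[onz(p,K,T,.03)[:2] for p in((250,310),(352,297))])
```

```text
[ 0.40870733 -0.31057294  0.022     ] [ 0.50985137 -0.34440527  0.022     ] [ 0.57800334 -0.36672606  0.004     ] 0.10665244633635514 0.17836567168387066
-18.349962937123607 origin [ 0.49413095 -0.33890676] [ 0.49257972 -0.33839224] grip [ 0.48463943 -0.33575856]
stone [array([ 0.53519003, -0.43084176]), array([ 0.62397443, -0.41546335])] mould [array([ 0.60366313, -0.37785688]), array([ 0.62145483, -0.27764646])]
```

>>> {"method": "apply_moves", "body": {"moves": [0.1,-0.14,-1.5,0,0,0,0.1,-0.14,-3,0,0,0,0.1,-0.14,-4.5,0,0,0,0.1,-0.14,-5.5,0,0,0,0.1,-0.14,-6.2,0,0,0,0.1,-0.14,-6.54,0,0,0,0.1,-0.14,-6.54,0,0,0,0.1,-0.14,-6.54,0,0,0,0.1,-0.14,-6.54,0,0,0], "claw": 60}}

```text
clock: 3.32
tcp_pos: [0.4861, -0.337, 0.018]
orientation: [0.001, 0.159, 0.987, -0.001]
wrist_force: [-0.4, -0.7, 0.0]
finger_gap: 0.0509
grip_force: 0.0
```

>>> {"method": "apply_moves", "body": {"moves": [0,0,-0.06,0,0,0,0,0,-0.06,0,0,0,0,0,-0.06,0,0,0,0,0,-0.06,0,0,0,0,0,-0.06,0,0,0,0,0,-0.06,0,0,0,0,0,-0.06,0,0,0,0,0,-0.06,0,0,0], "claw": 0, "newtons": 60}}

```text
clock: 3.98
tcp_pos: [0.4853, -0.3372, 0.0155]
orientation: [0.001, 0.16, 0.987, -0.0]
wrist_force: [-0.9, 1.3, 6.9]
finger_gap: 0.0166
grip_force: 60.7
```

```bash
cat >> h.py <<'E'
M0=trayT(.62110907,-.01883096,.14373093)
def rows(M,pts,p0,label=""):
    for p in pts: 
        w=tp(M,p); print(label,p,np.round(w,4),"units",np.round((w-np.array(p0))/.025,2))
E
python3 - <<'E'
from h import *
d=R.from_matrix(M0[:3,:3])*R.from_euler('z',np.radians(18.4)); print(d.as_rotvec().round(3),d.magnitude())
rows(M0,[(-.158,.066,.12),(-.158,.066,.1),(-.008,.066,.05)],(.4853,-.3372,.0155))
E
```

```text
[-0.047 -0.526  0.454] 0.6966230295618816
 (-0.158, 0.066, 0.12) [0.4169 0.0183 0.1299] units [-2.74 14.22  4.58]
 (-0.158, 0.066, 0.1) [0.4267 0.0197 0.1126] units [-2.34 14.28  3.88]
 (-0.008, 0.066, 0.05) [0.5801 0.0419 0.1443] units [ 3.79 15.16  5.15]
```

>>> {"method": "apply_moves", "body": {"moves": [0,0,1,0,0,0,0,0,2.5,0,0,0,-0.5,0,4,0,0,0,-1.5,1,6,0,0,0,-2.7,2.2,7,0,-0.1,0.05,-2.7,3.8,8,-0.01,-0.2,0.1,-2.7,5.3,8,-0.02,-0.25,0.2,-2.7,6.8,8,-0.03,-0.35,0.3,-2.7,8.2,8,-0.04,-0.45,0.38,-2.7,9.6,8,-0.047,-0.526,0.454,-2.7,11,8,-0.047,-0.526,0.454,-2.7,12.4,7.5,-0.047,-0.526,0.454,-2.7,13.6,6.5,-0.047,-0.526,0.454,-2.7,14.2,5.5,-0.047,-0.526,0.454,-2.7,14.2,4.6,-0.047,-0.526,0.454,-2.7,14.2,4.6,-0.047,-0.526,0.454,-2.7,14.2,4.6,-0.047,-0.526,0.454,-2.7,14.2,4.6,-0.047,-0.526,0.454,-2.7,14.2,4.6,-0.047,-0.526,0.454,-2.7,14.2,4.6,-0.047,-0.526,0.454]}}

```text
clock: 5.65
tcp_pos: [0.4187, 0.0173, 0.1312]
orientation: [0.259, -0.069, 0.963, 0.018]
wrist_force: [0.5, 0.0, -0.1]
finger_gap: 0.0162
grip_force: 59.8
```

Run:
```python
from h import *
im,K,T=cam("wrist"); cv2.imwrite("pics/w2.png",cv2.resize(im,(800,600),interpolation=cv2.INTER_CUBIC))
s=status.get_state(); print(s["tcp_pos"],s["orientation"],s["grip_force"],s["joint_pos"])
for p in[(.115,.095,.007),(.115,-.095,.007),(-.115,-.095,.007),(-.115,.095,.007),(-.065,-.022,.024),(-.065,-.082,.024),(-.109,-.022,.024),(-.109,-.082,.024)]: print(p,np.round(proj(tp(M0,p),K,T)*800/512))
Rt=R.from_quat(s["orientation"],scalar_first=True).as_matrix(); print((M0[:3,:3].T@Rt).round(3))
```

```text
[0.41843099 0.01746428 0.13088187] [ 0.25923656 -0.06888788  0.96318861  0.01784845] 59.76280152797699 [-0.30817815 -0.30033506 -0.99766613  0.39169422  0.21927974 -0.39690534]
(0.115, 0.095, 0.007) [446. 707.]
(0.115, -0.095, 0.007) [154. 706.]
(-0.115, -0.095, 0.007) [ 96. 381.]
(-0.115, 0.095, 0.007) [458. 381.]
(-0.065, -0.022, 0.024) [233. 483.]
(-0.065, -0.082, 0.024) [118. 483.]
(-0.109, -0.022, 0.024) [225. 406.]
(-0.109, -0.082, 0.024) [104. 406.]
[[-1.     0.     0.002]
 [ 0.     1.    -0.002]
 [-0.002 -0.002 -1.   ]]
```

View pics/w2.png

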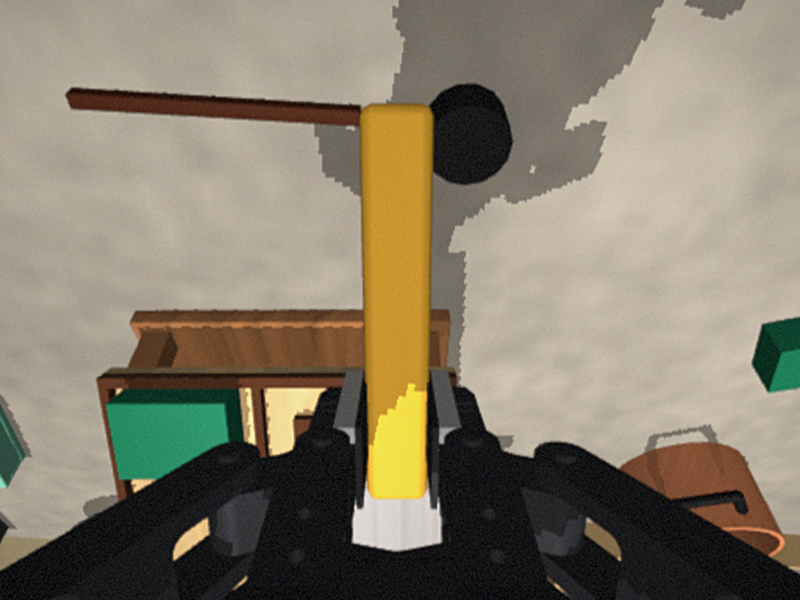

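Run:
```python
from h import *
im,K,T=cam("wrist"); s=status.get_state()
Rt=R.from_quat(s["orientation"],scalar_first=True).as_matrix(); t=np.array(s["tcp_pos"])
# spatula frame: x=-tool x, z=-tool z
S=np.column_stack([-Rt[:,0],Rt[:,1],-Rt[:,2]])
o=t+S@[.008,0,-.0155]
for p in[(-.09,.009,.022),(-.09,-.009,.022),(.02,.009,.022),(.02,-.009,.022)]: print(p,np.round(proj(o+S@np.array(p),K,T)*800/512))
hsv=cv2.cvtColor(im,cv2.COLOR_BGR2HSV)
g=cv2.inRange(hsv,(65,110,40),(90,255,255)); g[:,:50]=0; g[:,200:]=0
c,_=cv2.findContours(g,0,2); c=max(c,key=cv2.contourArea); a=cv2.approxPolyDP(c,3,True)[:,0]*1.5625; print(a.tolist())
# rim near edge: first brown row after floor in columns; report V profile
V=hsv[:,:,2]
for col in (70,85,100,120,140): print(col,[(r,int(V[r,col])) for r in range(232,256,1)])
```

```text
(-0.09, 0.009, 0.022) [442. 108.]
(-0.09, -0.009, 0.022) [365. 108.]
(0.02, 0.009, 0.022) [433. 510.]
(0.02, -0.009, 0.022) [372. 510.]
[[106.25, 404.6875], [117.1875, 473.4375], [123.4375, 479.6875], [156.25, 479.6875], [229.6875, 437.5], [239.0625, 439.0625], [234.375, 390.625], [123.4375, 390.625]]
70 [(232, 168), (233, 170), (234, 169), (235, 157), (236, 122), (237, 87), (238, 85), (239, 68), (240, 37), (241, 33), (242, 69), (243, 101), (244, 98), (245, 99), (246, 95), (247, 97), (248, 94), (249, 66), (250, 35), (251, 29), (252, 39), (253, 21), (254, 31), (255, 35)]
85 [(232, 89), (233, 89), (234, 87), (235, 85), (236, 90), (237, 82), (238, 72), (239, 63), (240, 34), (241, 36), (242, 54), (243, 71), (244, 67), (245, 61), (246, 66), (247, 64), (248, 63), (249, 38), (250, 50), (251, 46), (252, 47), (253, 43), (254, 49), (255, 51)]
100 [(232, 76), (233, 66), (234, 61), (235, 78), (236, 93), (237, 95), (238, 91), (239, 59), (240, 37), (241, 45), (242, 49), (243, 68), (244, 69), (245, 68), (246, 70), (247, 69), (248, 62), (249, 43), (250, 47), (251, 45), (252, 52), (253, 57), (254, 44), (255, 50)]
120 [(232, 118), (233, 120), (234, 110), (235, 110), (236, 94), (237, 90), (238, 85), (239, 65), (240, 27), (241, 33), (242, 79), (243, 99), (244, 70), (245, 69), (246, 66), (247, 71), (248, 67), (249, 45), (250, 47), (251, 55), (252, 48), (253, 54), (254, 48), (255, 54)]
140 [(232, 109), (233, 113), (234, 110), (235, 111), (236, 103), (237, 106), (238, 98), (239, 63), (240, 36), (241, 34), (242, 48), (243, 72), (244, 72), (245, 70), (246, 73), (247, 71), (248, 71), (249, 45), (250, 51), (251, 46), (252, 49), (253, 47), (254, 47), (255, 45)]
```

```bash
sed -i 's/^M0=trayT.*/M0=trayT(.62020907,-.01893096,.14373093)/' h.py
python3 - <<'E'
from h import *
rows(M0,[(-.007,.067,.06),(-.007,.067,.03),(-.007,.067,.019)],(.41843,.01746,.13088))
E
```

```text
(-0.007, 0.067, 0.06) [0.5749 0.0422 0.1535] units [6.26 0.99 0.9 ]
 (-0.007, 0.067, 0.03) [0.5898 0.0444 0.1275] units [ 6.85  1.08 -0.14]
 (-0.007, 0.067, 0.019) [0.5952 0.0451 0.118 ] units [ 7.07  1.11 -0.52]
```

>>> {"method": "apply_moves", "body": {"moves": [1,0.16,0.15,0,0,0,2.2,0.35,0.3,0,0,0,3.5,0.55,0.5,0,0,0,4.8,0.76,0.7,0,0,0,5.8,0.92,0.83,0,0,0,6.26,0.99,0.9,0,0,0,6.26,0.99,0.9,0,0,0,6.45,1.02,0.55,0,0,0,6.65,1.05,0.2,0,0,0,6.85,1.08,-0.14,0,0,0,6.85,1.08,-0.14,0,0,0,6.85,1.08,-0.14,0,0,0]}}

```text
clock: 6.75
tcp_pos: [0.5874, 0.0454, 0.1245]
orientation: [0.257, -0.069, 0.964, 0.019]
wrist_force: [-1.4, -0.6, -0.6]
finger_gap: 0.0165
grip_force: 59.8
```

Run:
```python
from h import *
im,K,T=cam("wrist"); cv2.imwrite("pics/w3.png",cv2.resize(im,(800,600),interpolation=cv2.INTER_CUBIC))
s=status.get_state(); w=np.array(s["tcp_pos"]); print(w,M0[:3,:3].T@(w-M0[:3,3]),s["wrist_force"],s["joint_pos"])
for p in[(-.115,.095,.007),(-.109,.08,0),(-.109,.052,0)]: print(p,np.round(proj(tp(M0,p),K,T)*800/512))
```

```text
[0.58778556 0.04538205 0.12524698] [-0.00968874  0.06829408  0.02897299] [ 0.471154    0.26216138 -0.4880505 ] [-0.12591619  0.07515811 -0.70600356  0.28323443  0.13331397 -0.23501288]
(-0.115, 0.095, 0.007) [499.  31.]
(-0.109, 0.08, 0) [442.  60.]
(-0.109, 0.052, 0) [345.  60.]
```

View pics/w3.png

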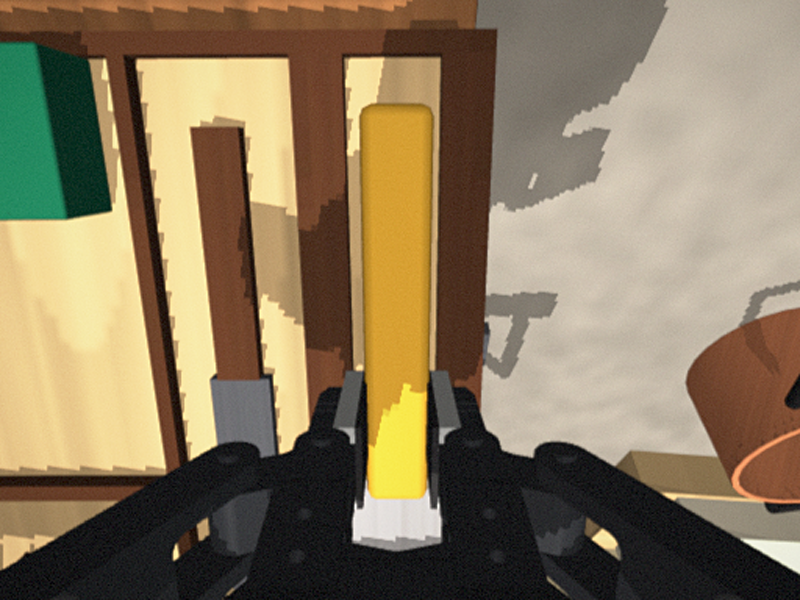

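Slot edges at (343,55) and (441,55) match the model. The handle needs about 1.3 mm more towards -y. Lowering now.

>>> {"method": "apply_moves", "body": {"moves": [0.08,-0.02,-0.12,0,0,0,0.15,-0.02,-0.25,0,0,0,0.2,-0.02,-0.35,0,0,0,0.24,-0.02,-0.41,0,0,0,0.24,-0.02,-0.41,0,0,0,0.24,-0.02,-0.41,0,0,0,0.24,-0.02,-0.41,0,0,0]}}

```text
clock: 7.38
tcp_pos: [0.5945, 0.045, 0.1156]
orientation: [0.258, -0.069, 0.963, 0.018]
wrist_force: [-0.2, 1.3, -1.4]
finger_gap: 0.0161
grip_force: 59.8
```

```bash
cat > st.py <<'E'
from h import *
s=status.get_state(); w=np.array(s["tcp_pos"]); print(s["clock"],w.round(4),"tray",(M0[:3,:3].T@(w-M0[:3,3])).round(4),"F_tray",(M0[:3,:3].T@np.array(s["wrist_force"])).round(1),s["finger_gap"],s["grip_force"])
E
python3 st.py
```

```text
7.3833 [0.5945 0.045  0.1156] tray [-0.0089  0.0669  0.0173] F_tray [-0.7  1.3 -1.2] 0.016141299911654174 59.7929584980011
```

>>> {"method": "apply_moves", "body": {"moves": [0.02,0,-0.035,0,0,0,0.04,0.005,-0.07,0,0,0,0.04,0.005,-0.07,0,0,0,0.04,0.005,-0.07,0,0,0]}}

```text
clock: 7.72
tcp_pos: [0.5955, 0.045, 0.1144]
orientation: [0.258, -0.069, 0.963, 0.018]
wrist_force: [-5.4, -0.9, 3.9]
finger_gap: 0.0166
grip_force: 60.7
```

```bash
python3 st.py
```

```text
7.7167 [0.5955 0.045  0.1144] tray [-0.0086  0.0668  0.0158] F_tray [-2.8 -0.1  6.1] 0.016560328042000555 60.68037986755371
```

>>> {"method": "apply_moves", "body": {"moves": [0,0,0,0,0,0,0,0,0,0,0,0,0,0,0,0,0,0,0,0,0,0,0,0,0,0,0,0,0,0,0,0,0,0,0,0], "claw": 40}}

```text
clock: 8.22
tcp_pos: [0.5955, 0.0451, 0.1138]
orientation: [0.258, -0.069, 0.963, 0.018]
wrist_force: [-0.7, -0.2, 0.2]
finger_gap: 0.034
grip_force: 0.0
```

>>> {"method": "apply_moves", "body": {"moves": [-0.2,-0.03,0.35,0,0,0,-0.5,-0.07,0.86,0,0,0,-1,-0.14,1.73,0,0,0,-2,-0.28,2.2,0,0,0,-3.3,-0.4,2.8,0,0,0,-4.6,-0.4,3.4,0,0,0,-4.6,-0.4,3.4,0,0,0,-4.6,-0.4,3.4,0,0,0]}}

```text
clock: 8.88
tcp_pos: [0.4799, 0.035, 0.201]
orientation: [0.26, -0.069, 0.963, 0.018]
wrist_force: [0.3, -0.8, -0.8]
finger_gap: 0.0346
grip_force: 0.0
```

```bash
python3 st.py
python3 - <<'E'
from h import *
im,K,T=cam("top");im2,K2,T2=cam("wrist")
A=cv2.resize(im[105:199,222:312],(480,500),interpolation=cv2.INTER_CUBIC);cv2.imwrite("pics/c3.png",A)
hsv=cv2.cvtColor(im,cv2.COLOR_BGR2HSV)
c,_=cv2.findContours(cv2.inRange(hsv,(65,110,40),(90,255,255)),0,2)
for x in c:
    if cv2.contourArea(x)>40: r=cv2.minAreaRect(x); print(r,onz(r[0],K,T,.024),[onz(p,K,T,.024)[:2].round(3).tolist() for p in cv2.boxPoints(r)])
E
```

```text
8.8833 [0.4799 0.035  0.201 ] tray [-0.0656  0.0734  0.1487] F_tray [-0.2 -0.8 -0.8] 0.03459981399476109 0.0
((456.5170593261719, 318.61572265625), (67.3529281616211, 20.053983688354492), 1.1017061471939087) [ 0.11724706 -0.61247672  0.024     ] [[0.087, -0.507], [0.148, -0.51], [0.148, -0.718], [0.087, -0.714]]
((170.80001831054688, 192.6000213623047), (12.521980285644531, 16.994115829467773), 63.43495178222656) [0.49826659 0.29094408 0.024     ] [[0.504, 0.325], [0.529, 0.277], [0.493, 0.257], [0.468, 0.305]]
((286.9461669921875, 177.06924438476562), (13.767854690551758, 17.4888973236084), 82.87498474121094) [ 0.5542701  -0.08336844  0.024     ] [[0.573, -0.052], [0.581, -0.108], [0.536, -0.114], [0.528, -0.058]]
```

View pics/c3.png

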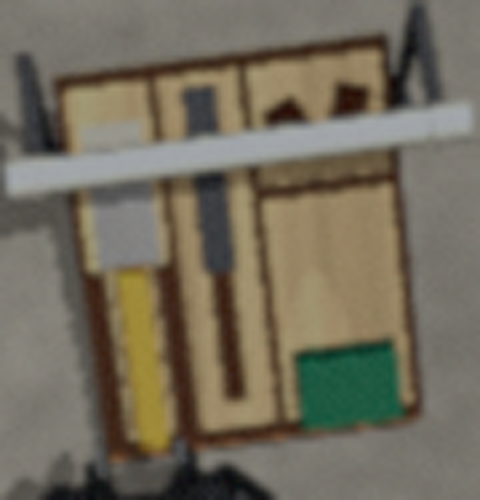

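Run:
```python
from h import *
d=R.from_euler('z',np.radians(27.5))*R.from_euler('y',np.pi/6)*R.from_euler('z',-.14373); print(d.as_rotvec().round(3),d.magnitude())
```

```text
[-0.161  0.501  0.328] 0.6201696951954218
```

>>> {"method": "apply_moves", "body": {"moves": [-0.4,1.2,0.5,0,0,0,-0.4,2.8,0.5,0,0,0,-0.2,4.4,0.3,-0.05,0.12,0.08,0,6,0,-0.1,0.24,0.16,0.2,7.5,-0.5,-0.12,0.36,0.24,0.5,9,-1,-0.161,0.5,0.328,0.72,10.24,-1.64,-0.161,0.501,0.328,0.72,10.24,-1.64,-0.161,0.501,0.328,0.72,10.24,-1.64,-0.161,0.501,0.328,0.72,10.24,-1.64,-0.161,0.501,0.328,0.72,10.24,-1.64,-0.161,0.501,0.328,0.72,10.24,-1.64,-0.161,0.501,0.328], "claw": 100}}

```text
clock: 9.98
tcp_pos: [0.4984, 0.2903, 0.1607]
orientation: [0.002, -0.237, 0.972, 0.0]
wrist_force: [-0.6, -0.4, 0.5]
finger_gap: 0.0856
grip_force: 0.0
```

Run:
```python
from h import *
im,K,T=cam("wrist"); cv2.imwrite("pics/w4.png",im)
s=status.get_state(); Rt=R.from_quat(s["orientation"],scalar_first=True).as_matrix()
print(s["tcp_pos"],"close axis",np.degrees(np.arctan2(Rt[1,1],Rt[0,1])),"toolz",Rt[:,2].round(3),s["joint_pos"])
hsv=cv2.cvtColor(im,cv2.COLOR_BGR2HSV)
c,_=cv2.findContours(cv2.inRange(hsv,(65,110,40),(90,255,255)),0,2)
for x in c:
    if cv2.contourArea(x)>300:
        a=cv2.approxPolyDP(x,4,True)[:,0]; r=cv2.minAreaRect(x); print(r); print(a.tolist(),[onz(p,K,T,.024)[:2].round(4).tolist() for p in a])
```

```text
[0.49846514 0.29027707 0.16117114] close axis 117.40700573354275 toolz [ 0.005  0.002 -1.   ] [ 3.88158227e-01  3.45719491e-01 -1.01998321e-01  1.11768299e+00
  7.34657929e-05 -9.01851732e-02]
((256.0, 185.0), (52.0, 70.0), 90.0)
[[224, 159], [222, 211], [289, 211], [289, 161]] [[0.4887, 0.2557], [0.5305, 0.2742], [0.5037, 0.326], [0.4653, 0.3046]]
```

View pics/w4.png

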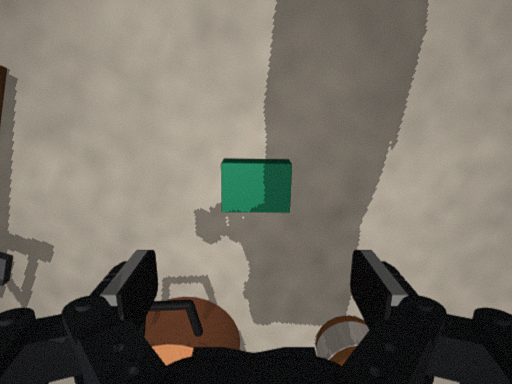

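>>> {"method": "apply_moves", "body": {"moves": [0,0,-1.5,0,0,0,0,0,-3,0,0,0,0,0,-4.4,0,0,0,0,0,-5.3,0,0,0,0,0.02,-5.77,0,0,0,0,0.02,-5.77,0,0,0,0,0.02,-5.77,0,0,0,0,0.02,-5.77,0,0,0]}}

```text
clock: 10.7
tcp_pos: [0.4999, 0.2917, 0.0166]
orientation: [0.002, -0.237, 0.971, 0.0]
wrist_force: [0.6, 0.1, 0.5]
finger_gap: 0.0852
grip_force: 0.0
```

>>> {"method": "apply_moves", "body": {"moves": [0,0,0,0,0,0,0,0,0,0,0,0,0,0,0,0,0,0,0,0,0,0,0,0,0,0,0,0,0,0,0,0,0,0,0,0,0,0,0,0,0,0], "claw": 0, "newtons": 50}}

```text
clock: 11.28
tcp_pos: [0.4997, 0.292, 0.0157]
orientation: [0.001, -0.238, 0.971, 0.0]
wrist_force: [-1.8, -1.2, 8.0]
finger_gap: 0.0584
grip_force: 53.9
```

Run:
```python
from h import *
d=R.from_matrix(M0[:3,:3])*R.from_euler('z',-np.radians(27.4)); print(d.as_rotvec().round(3),d.magnitude())
rows(M0,[(-.1,.08,.15),(-.1,-.054,.12),(-.031,-.054,.05)],(.4997,.292,.0157))
```

```text
[ 0.161 -0.501 -0.327] 0.6192464556202192
 (-0.1, 0.08, 0.15) [0.4488 0.0371 0.1849] units [ -2.04 -10.2    6.77]
 (-0.1, -0.054, 0.12) [ 0.4829 -0.0934  0.1589] units [ -0.67 -15.41   5.73]
 (-0.031, -0.054, 0.05) [ 0.5766 -0.0798  0.1328] units [  3.08 -14.87   4.68]
```

>>> {"method": "apply_moves", "body": {"moves": [0,0,1.3,0,0,0,0,0,2.9,0,0,0,-0.3,0,4.5,0,0,0,-0.8,-1,5.8,0.02,-0.05,-0.03,-1.4,-2.3,6.8,0.04,-0.12,-0.08,-2,-3.7,7,0.07,-0.22,-0.14,-2,-5.3,7,0.1,-0.32,-0.2,-2,-6.9,7,0.13,-0.42,-0.27,-2,-8.5,7,0.161,-0.501,-0.327,-2,-10.1,7,0.161,-0.501,-0.327,-1.7,-11.6,6.8,0.161,-0.501,-0.327,-1.2,-13.1,6.4,0.161,-0.501,-0.327,-0.8,-14.5,6,0.161,-0.501,-0.327,-0.67,-15.4,5.73,0.161,-0.501,-0.327,-0.67,-15.4,5.73,0.161,-0.501,-0.327,0.6,-15.2,5.4,0.161,-0.501,-0.327,1.9,-15,5,0.161,-0.501,-0.327,3.08,-14.87,4.68,0.161,-0.501,-0.327,3.08,-14.87,4.68,0.161,-0.501,-0.327,3.08,-14.87,4.68,0.161,-0.501,-0.327]}}

```text
clock: 12.95
tcp_pos: [0.5758, -0.079, 0.1299]
orientation: [0.257, -0.071, 0.964, 0.019]
wrist_force: [-0.8, 0.4, -1.9]
finger_gap: 0.0583
grip_force: 55.1
```

```bash
python3 st.py
python3 - <<'E'
from h import *
im,K,T=cam("wrist"); cv2.imwrite("pics/w5.png",cv2.resize(im,(800,600),interpolation=cv2.INTER_CUBIC))
s=status.get_state(); print((M0[:3,:3].T@R.from_quat(s["orientation"],scalar_first=True).as_matrix()).round(3))
for p in[(-.065,-.022,.024),(-.065,-.082,.024),(-.109,-.022,.024),(-.109,-.082,.024)]: print(p,np.round(proj(tp(M0,p),K,T)*800/512))
E
```

```text
12.95 [ 0.5758 -0.079   0.1299] tray [-0.0331 -0.0531  0.0478] F_tray [-1.6  0.5 -1.3] 0.05832584179452786 55.11060833930969
[[-1.    -0.002 -0.002]
 [-0.002  1.     0.002]
 [ 0.002  0.002 -1.   ]]
(-0.065, -0.022, 0.024) [500. 288.]
(-0.065, -0.082, 0.024) [310. 288.]
(-0.109, -0.022, 0.024) [508. 142.]
(-0.109, -0.082, 0.024) [304. 142.]
```

View pics/w5.png

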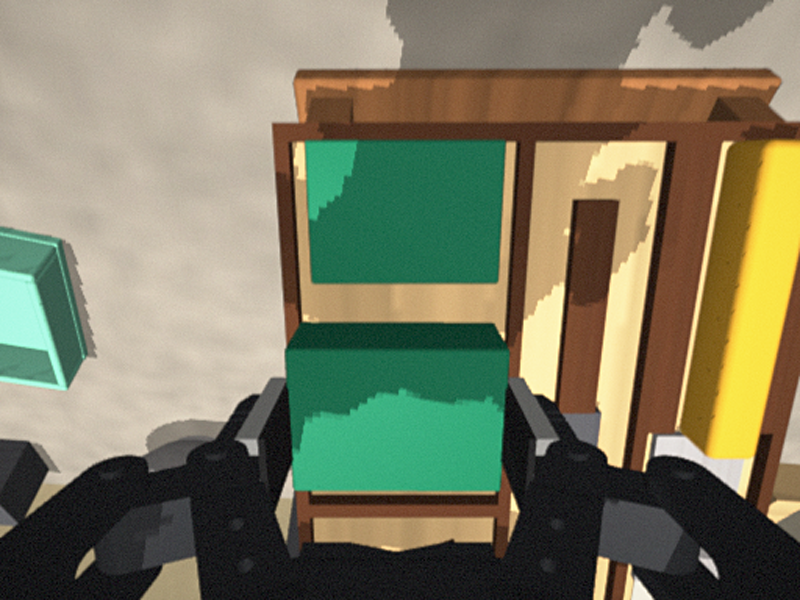

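The held block is square, with its leading face at row 323-350. The first block's uphill edge is at row 283, and the sideways offset is about 2 mm. Lowering.

>>> {"method": "apply_moves", "body": {"moves": [0.2,0.03,-0.35,0,0,0,0.4,0.06,-0.7,0,0,0,0.52,0.07,-0.91,0,0,0,0.57,0.08,-1,0,0,0,0.59,0.09,-1.04,0,0,0,0.59,0.09,-1.04,0,0,0,0.59,0.09,-1.04,0,0,0]}}

```text
clock: 13.58
tcp_pos: [0.5901, -0.078, 0.105]
orientation: [0.258, -0.07, 0.963, 0.018]
wrist_force: [0.3, -0.2, -0.4]
finger_gap: 0.0585
grip_force: 55.2
```

```bash
python3 st.py
```

```text
13.5833 [ 0.5901 -0.078   0.105 ] tray [-0.0331 -0.0541  0.0192] F_tray [ 0.  -0.3 -0.5] 0.05846713494168708 55.16002535820007
```

>>> {"method": "apply_moves", "body": {"moves": [0.02,0,-0.04,0,0,0,0.04,0.005,-0.07,0,0,0,0.06,0.01,-0.105,0,0,0,0.075,0.01,-0.13,0,0,0,0.075,0.01,-0.13,0,0,0,0.075,0.01,-0.13,0,0,0]}}

```text
clock: 14.08
tcp_pos: [0.5919, -0.0778, 0.102]
orientation: [0.258, -0.07, 0.963, 0.018]
wrist_force: [-7.8, -0.4, 7.2]
finger_gap: 0.0588
grip_force: 56.3
```

```bash
python3 st.py
```

```text
14.0833 [ 0.5919 -0.0778  0.102 ] tray [-0.033  -0.0542  0.0156] F_tray [-3.1  0.7 10.2] 0.058771681053118745 56.301108598709106
```

>>> {"method": "apply_moves", "body": {"moves": [-0.07,-0.01,-0.04,0,0,0,-0.14,-0.02,-0.08,0,0,0,-0.21,-0.03,-0.12,0,0,0,-0.28,-0.04,-0.16,0,0,0,-0.28,-0.04,-0.16,0,0,0]}}

```text
clock: 14.5
tcp_pos: [0.5862, -0.0792, 0.0987]
orientation: [0.26, -0.07, 0.963, 0.018]
wrist_force: [-1.7, -1.1, 5.9]
finger_gap: 0.0585
grip_force: 55.9
```

```bash
python3 st.py
```

```text
14.5 [ 0.5862 -0.0792  0.0987] tray [-0.0398 -0.0547  0.0157] F_tray [ 1.4 -0.9  6. ] 0.05852540661777176 55.87007939815521
```

>>> {"method": "apply_moves", "body": {"moves": [-0.035,-0.005,-0.02,0,0,0,-0.07,-0.01,-0.04,0,0,0,-0.105,-0.015,-0.06,0,0,0,-0.14,-0.02,-0.08,0,0,0,-0.14,-0.02,-0.08,0,0,0]}}

```text
clock: 14.92
tcp_pos: [0.584, -0.0796, 0.0974]
orientation: [0.261, -0.071, 0.963, 0.018]
wrist_force: [4.0, 1.0, 4.9]
finger_gap: 0.0585
grip_force: 55.5
```

```bash
python3 st.py
```

```text
14.9167 [ 0.584  -0.0796  0.0974] tray [-0.0424 -0.0548  0.0157] F_tray [6.  0.5 2.2] 0.05850008162825187 55.45402944087982
```

>>> {"method": "apply_moves", "body": {"moves": [-0.03,-0.005,-0.02,0,0,0,-0.06,-0.008,-0.035,0,0,0,-0.06,-0.008,-0.035,0,0,0,-0.06,-0.008,-0.035,0,0,0]}}

```text
clock: 15.25
tcp_pos: [0.5838, -0.0796, 0.0974]
orientation: [0.262, -0.071, 0.962, 0.018]
wrist_force: [9.6, 3.1, 4.6]
finger_gap: 0.0584
grip_force: 55.0
```

```bash
python3 st.py
```

```text
15.25 [ 0.5838 -0.0796  0.0974] tray [-0.0425 -0.0548  0.0158] F_tray [10.9  1.7 -1. ] 0.05844161839451037 55.011025071144104
```

Firm contact: the block has stopped and the force has risen to 11 N. Releasing, then retreating along the floor normal.

>>> {"method": "apply_moves", "body": {"moves": [0,0,0,0,0,0,0,0,0,0,0,0,0,0,0,0,0,0,0,0,0,0,0,0,0,0,0,0,0,0,0,0,0,0,0,0], "claw": 85}}

```text
clock: 15.75
tcp_pos: [0.5796, -0.0793, 0.0939]
orientation: [0.258, -0.07, 0.964, 0.019]
wrist_force: [-0.0, -0.2, -0.1]
finger_gap: 0.0726
grip_force: 0.0
```

>>> {"method": "apply_moves", "body": {"moves": [-0.2,-0.03,0.35,0,0,0,-0.5,-0.07,0.86,0,0,0,-1,-0.14,1.73,0,0,0,-1.6,-0.22,2.8,0,0,0,-2.2,-0.28,3.4,0,0,0,-2.2,-0.28,3.4,0,0,0,-2.2,-0.28,3.4,0,0,0]}}

```text
clock: 16.33
tcp_pos: [0.5254, -0.0869, 0.1806]
orientation: [0.259, -0.07, 0.963, 0.018]
wrist_force: [-0.7, -0.7, -1.2]
finger_gap: 0.0729
grip_force: 0.0
```

```bash
python3 st.py
python3 - <<'E'
from h import *
im,K,T=cam("wrist"); cv2.imwrite("pics/w6.png",cv2.resize(im,(800,600),interpolation=cv2.INTER_CUBIC))
E
```

```text
16.3333 [ 0.5254 -0.0869  0.1806] tray [-0.052  -0.0537  0.1172] F_tray [-1.3 -0.6 -0.6] 0.07285285857863746 0.0
```

View pics/w6.png

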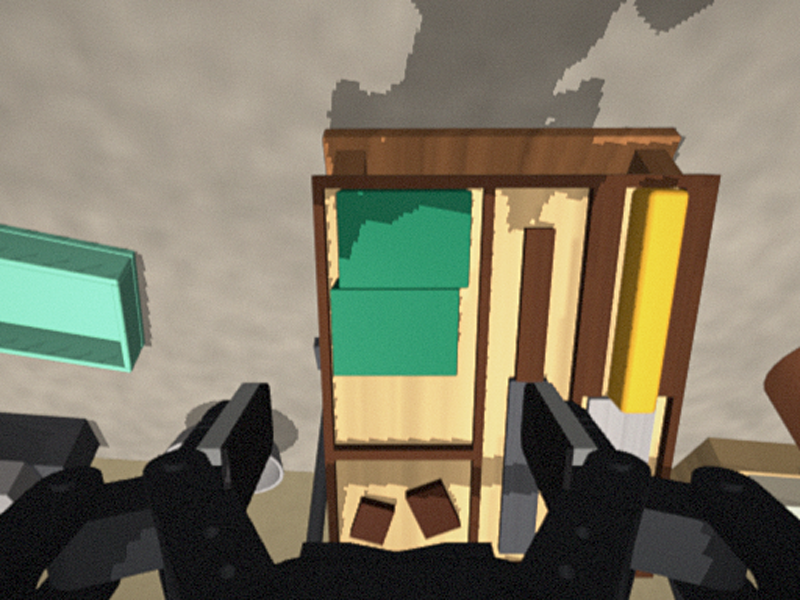

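The two green blocks meet along row 288 with no gap and are square, about 4 mm offset sideways. The spatula lies straight in its slot, with its handle end at (662,190). Handing in.

```bash
python3 -c "
from workcell import job
print(job.hand_in())"
```

```text
the job is handed in; nothing more can be done
None
```

I laid the spatula in its slot, blade uphill, and set the green block square and flush against the first block (about 4 mm off sideways). I then handed the job in at about 16 s; the hand-in gave no verdict.

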